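# Fish the spray gun's air cap out from under the drying rack

## Robot

A 7-joint arm with a two-finger parallel gripper is mounted at the origin on the work surface. World frame = base frame: x ahead of the robot, y to its left, z up, the work surface at z = 0. Lengths are in mm, angles in rad, forces in N, time in s.
With the tool pointing down it reaches from about 375 to 925 mm from the base axis. Payload 3.1 kg.
Tool frame: the origin (TCP) lies at the very end of the fingers, on their centre line; the grasp point (between the pads) lies 19 mm behind it (robot.tcp_to_grasp is the distance from the TCP to the grasp point, in mm); z points along the fingers, y is the direction in which the jaws open and shut (so a half turn about z gives the same grasp; the last joint's range is limited). The gripper opens to 85 mm and grips with 20 to 120 N. Pads are 22 mm wide; open, the fingers measure 114 mm over their backs; the gripper's body (76 mm by 85 mm) begins 54 mm behind the grasp point. The pads swing forward as they close: fully open they stand 13 mm farther back than shut.
Start: joints at [1.093, 0.383, 0.044, 1.598, -0.018, 1.161, -0.05], TCP at [240.997, -603.675, 231.269] pointing down, gripper open.
Joint ranges: [-2.61, 2.61], [-0.41, 2.15], [-1.48, 1.57], [0, 2.5], [-1.57, 4.71], [0.05, 1.97], [-2.85, 2.85]. Speed limits (rad/s): [2.79, 2.79, 3.14, 3.14, 3.14, 3.14, 3.14].

## Interface

Orientations are given as a rotation vector (axis times angle).
In Python, from station import robot gives the robot as it stands. The module is installed in compiled form; this text tells all that it offers.
- The arm moves only by the tool drive_tool, never from a script. Its argument "motion" is a list of rows, each a list of 7 numbers: the turn, a rotation vector about the tool's x, y, z in degrees, then the shift along the tool's x, y, z in cm, then the finger opening in cm, from 0 to 8.54. In form: [[ax, ay, az, x, y, z, gripper], ...]. A call has exactly 5 rows; each row shifts and turns the commanded pose from where the row before left it, along the tool's axes as they then stand; what a row does not reach is not made up. A row lasts 1/8 s, in which the tool goes at most 62.5 mm and 10.7 degrees, less where a joint would pass 70% of its speed; a pose out of reach is approached as far as the arm can. A call is refused whole if a number of a shift passes 6.25 or a number of a turn 10.7, either way. A call with a gripper value outside its range is refused whole. The fingers move at their own pace and stop on an object; the grip force is fixed at half the most. Time passes only in rows, so rows that do not move let the fingers close, or fill a call up. It gives the time, the measured TCP pose, the force and the opening at its end, in the units of the state.
- robot.get_obs(): the state, without advancing time (a new reading comes with each control period).
- robot.grab_frame(name): name is "scene" or "top" or "wrist"; returns a dict with "pixels" (400x640x3 uint8, red, green, blue), "vfov" (degrees; the focal length in pixels is half the picture's height over the tangent of half this angle, whatever the lens; pixels are square), "cx", "cy" (the principal point, pixels), "camera_from_world" (4x4, takes a point from world to camera coordinates); the wrist camera has in their place "mount" (4x4, takes a point from camera to tool coordinates, whose origin is the TCP and whose axes are the flange's). Camera axes: x right, y down, z forward; pixel columns grow to the right and rows downward; lengths in mm; the calibration is good to about 2 mm. A picture is of the moment at which its call begins: read the wrist's pose just before it. There is no depth.
- robot.finish_job(): hands the job in, once; it reports no verdict.
The state is a dict: "time_s": time; "qpos": joint angles; "qvel": joint speeds; "effort": joint torques, N m; "tcp_pos": TCP position; "tcp_rot": TCP orientation; "contact_force": force on the tool from outside, world axes, zero at the start; "torque": the same for the moment, N m; "opening": opening from 0.0 (shut) to 1.0 (fully open).
Only numpy, scipy, OpenCV 4.12 (cv2) and the standard library are available. Lean on these libraries where they do the work, as an engineer would, in place of code of your own. Each camera call takes 0.05 s, during which the arm holds its last target. There are 200 camera calls.

## Task

The brass air cap of the spray gun has rolled under the low white drying rack. Take the flat hooked stick by its upright red grip, reach under the rack with it and drag the air cap out onto the open bench in front of the rack (the robot's side), fully clear of the rack, without touching the air cap with the gripper; leave the blue screw cap where it lies under the rack. Then let go of the stick, lying flat on the bench.

Things in the scene. Friction and masses are not known exactly. Their poses are not given: they have to be found in the camera images.
- rack: low white wire drying rack, fixed: 200 mm deep (its x), 360 wide (y), 46 high, 36 clear beneath. Origin on the bench under its centre; x points from its front edge (robot's side, at x = -100 mm) to its back, y left, z up. Open all round but for four 10 mm legs at x = +-95, y = +-174 mm. Thin colour cards lie on its back half; the hand can pass above it.
- stick_grip (a point): centre of the upright red grip (40 mm long in x, 18 wide in y, 52 high) of a flat aluminium hooked stick, 120 g, lying loose on the bench left of the rack. The point is 32 mm above the stick's underside; x points along the blade to the hook, y to the side the hook points to, z up. Blade 14 mm wide, 6 thick, from 24 mm behind to 171 mm ahead of the point.
- stick_hook (a point): pocket of the same stick's hook: where the centre of a 34 mm disc lies when nestled against blade and hook; 134 mm ahead (x) and 24 mm to the hook's side (y) of the grip's centre, 8 mm above the underside, same axes. The hook is a bar 12 mm wide, 6 thick, from the blade's end to +y, leaning back to the grip by 16 degrees; its tip is at y = 49, x = 145 to 157 mm from the grip.
- air_cap_mid (a point): brass air cap of a spray gun: a loose disc of 34 mm diameter with two small horns on top, 16 mm high in all, about 45 g, lying flat under the front half of the rack, 30 to 50 mm behind its front edge. This point is its centre, 8 mm above its underside; z up.
- blue_cap_mid (a point): blue plastic screw cap, loose, 34 mm diameter, 16 mm high, about 20 g, lying under the rack too, 130 mm or more to one side of the air cap; not wanted, to be left where it lies. This point is its centre, 8 mm above its underside; z up.
There are look-alikes about, which are no part of the job. What is shaped like the part that bears stick_grip but brown is not meant.

How it is judged (in metres and radians):
On the way:
1. the stick pushes or pulls the air cap while it is under the rack (contact force between stick and air_cap above 0.02 N and x of air_cap_mid in the frame of rack above -0.1 m).
At the end, for the whole second after the job is handed in: Air cap at rest on the bench, its centre 20 to 260 mm before the rack's front edge and within 250 mm of the rack's middle line; stick released, flat (within 10 degrees) and at rest on the bench; blue cap within 20 mm of where it was (x of air_cap_mid in the frame of rack between -0.36 and -0.12 m and y of air_cap_mid in the frame of rack between -0.25 and 0.25 m and height (world z) of air_cap_mid below 0.02 m and linear speed of each of air_cap, stick below 0.01 m/s and height (world z) of stick_grip below 0.045 m and angle between stick_grip's own z axis and vertical below 0.17 rad and distance of blue_cap_mid from where it was at the start of the episode below 0.02 m); the robot touches nothing.
It fails at once if the gripper or arm touches the air cap (contact force between any of the fingers, the arm and air_cap above 0.1 N).
It fails at once if the blue cap is moved by more than 20 mm (distance of blue_cap_mid from where it was at the start of the episode above 0.02 m).
It also fails if it takes over 43 s, if anything falls off the work surface, if the arm or the gripper's body presses on something with over 40 N, if the wrist force passes 120 N, or if a joint passes its speed limit or range.

## Working session

There is one attempt and no reset: what is moved stays moved. The work goes in short steps, Python scripts to look and compute and a tool call to move; the robot and the scene stay as the last step left them, time stands still between calls to the robot, and variables do not carry over. Pictures are saved under pics/ and viewed, on a budget of 10 in all, crops included, one or two more only if the job needs it, and the job is handed in when it is done.

Besides the shell and the picture viewer there is one more tool, called after "Call:" as a command line: name --pt "numbers of a row" for each row, then --argument value for the rest. drive_tool: Moves the arm, as the interface text tells. Its arguments: {"type":"object","properties":{"motion":{"type":"array"}},"required":["motion"]}

```bash
mkdir -p pics
cat > h.py <<'E'
import numpy as np, cv2
from scipy.spatial.transform import Rotation as R
from station import robot
def snap(name,fn):
    o=robot.get_obs(); f=robot.grab_frame(name)
    cv2.imwrite(f'pics/{fn}.png',f['pixels'][:,:,::-1])
    fl=200/np.tan(np.radians(f['vfov'])/2)
    if 'mount' in f:
        T=np.eye(4);T[:3,:3]=R.from_rotvec(o['tcp_rot']).as_matrix();T[:3,3]=o['tcp_pos']
        W=T@f['mount']
    else: W=np.linalg.inv(f['camera_from_world'])
    np.savez(f'pics/{fn}.npz',W=W,fl=fl,c=[f['cx'],f['cy']],px=f['pixels'])
    return f
def ray(fn,u,v):
    d=np.load(f'pics/{fn}.npz');W=d['W']
    r=W[:3,:3]@np.array([(u-d['c'][0])/d['fl'],(v-d['c'][1])/d['fl'],1]);return W[:3,3],r/np.linalg.norm(r)
def onz(fn,u,v,z):
    o,r=ray(fn,u,v);return o+r*(z-o[2])/r[2]
def proj(fn,p):
    d=np.load(f'pics/{fn}.npz');q=np.linalg.inv(d['W'])@np.r_[p,1];return q[:2]/q[2]*d['fl']+d['c']
def tri(obs):
    A=np.zeros((3,3));b=np.zeros(3);L=[]
    for fn,u,v in obs:
        o,r=ray(fn,u,v);P=np.eye(3)-np.outer(r,r);A+=P;b+=P@o;L.append((o,r))
    x=np.linalg.solve(A,b);return x,[np.linalg.norm(np.cross(x-o,r)) for o,r in L]
E
python3 - <<'E'
from h import *
for n in('scene','top','wrist'):
    f=snap(n,n+'0'); W=np.load(f'pics/{n}0.npz'); print(n,W['W'].round(2).tolist(),W['fl'],W['c'])
o=robot.get_obs();print(o)
E
```

```text
scene [[0.25, 0.5, -0.83, 1161.82], [0.97, -0.11, 0.23, -30.12], [0.02, -0.86, -0.51, 481.71], [0.0, 0.0, 0.0, 1.0]] 403.77059164657885 [327.62636357 203.23523569]
top [[0.03, -1.0, 0.06, 415.56], [-1.0, -0.03, 0.01, 138.55], [-0.01, -0.06, -1.0, 1282.77], [0.0, 0.0, 0.0, 1.0]] 512.0445868554643 [330.03540866 199.1664182 ]
wrist [[0.37, -0.89, -0.27, 308.76], [-0.93, -0.36, -0.1, -576.3], [-0.0, 0.29, -0.96, 372.95], [0.0, 0.0, 0.0, 1.0]] 334.7048599222209 [318.09699077 197.52151758]
{'time_s': 0.15, 'qpos': array([ 1.09321589,  0.38361872,  0.04384913,  1.59920826, -0.01791814,
        1.1612396 , -0.04992125]), 'qvel': array([ 0.00027479, -0.00230247,  0.00140101, -0.00354797,  0.00185151,
        0.00032476, -0.0013824 ]), 'effort': array([ 2.12243147e-03, -4.34055412e+01,  1.02700554e+00, -2.49980110e+01,
        1.07971189e-02,  7.27635241e-03,  1.10542427e-05]), 'tcp_pos': array([ 240.69295264, -602.98886608,  230.19661984]), 'tcp_rot': array([-3.08312069e+00, -5.92663363e-01,  7.54866227e-04]), 'contact_force': array([-0.37669252,  0.07199631, -0.09429809]), 'torque': array([0.03506398, 0.01003707, 0.02640272]), 'opening': 1.0032165344979207}
```

View pics/scene0.png

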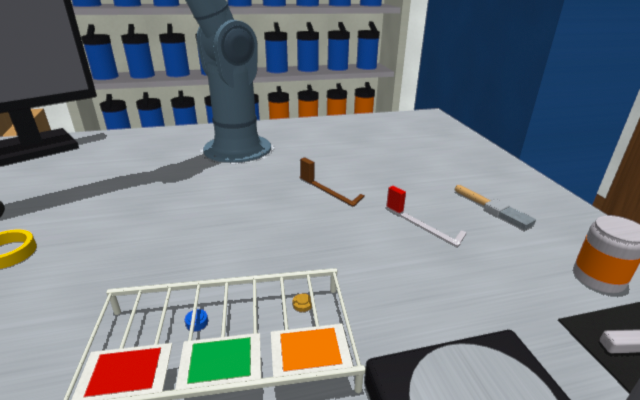

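View pics/top0.png

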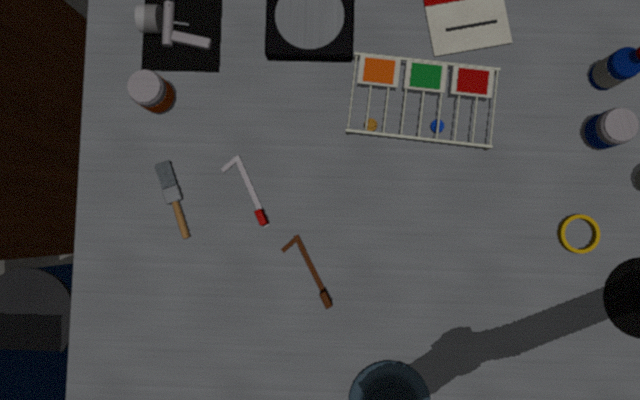

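The scene picture shows the red grip at (397,198) and the brown look-alike at (307,168). The brass cap is at (302,302) and the blue cap at (196,319), both under the rack. In the top picture these are red grip (262,217), brown grip (326,298), brass cap (371,125) and blue cap (437,126). The stick with the red grip fits the description, and I'll confirm it in an enlarged crop.

```bash
cat > m.py <<'E'
from h import *
a=cv2.imread('pics/top0.png');b=cv2.imread('pics/scene0.png')
A=cv2.resize(a[45:235,215:505],None,fx=2.75,fy=2.75,interpolation=cv2.INTER_CUBIC)[:,:798]
cv2.imwrite('pics/crop1.png',cv2.convertScaleAbs(A,alpha=1.5))
B=np.hstack([cv2.resize(b[180:250,380:475],None,fx=4.2,fy=4.2,interpolation=cv2.INTER_CUBIC),cv2.resize(b[285:335,180:320],(400,294),interpolation=cv2.INTER_CUBIC)])
D=cv2.resize(b[260:400,60:370],(799,361),interpolation=cv2.INTER_CUBIC)
B=cv2.resize(B,(799,int(B.shape[0]*799/B.shape[1])))
cv2.imwrite('pics/crop2.png',np.vstack([D,B])[:600])
print(onz('top0',262,217,52),onz('scene0',397,190,52))
for n,z in(('c',12),):
  print('brass',onz('top0',371.5,125,z),onz('scene0',302,301,z),tri([('top0',371.5,125),('scene0',302,301)]))
  print('blue',onz('top0',437,126.5,z),onz('scene0',196,319,z),tri([('top0',437,126.5),('scene0',196,319)]))
for q in((357,53),(500,67),(492,147),(347,131)):print(q,onz('top0',*q,44))
for q in((236,157),(223,170),(262,217)):print(q,onz('top0',*q,6))
E
python3 m.py
```

```text
[443.59173917 319.17305582  52.        ] [439.3853362  326.48367292  52.        ]
brass [682.23534767  58.31333383  12.        ] [687.66584374  60.10341951  12.        ] (array([683.35299323,  59.46678371,   8.04509249]), [np.float64(1.4320855835962318), np.float64(1.4320855835962238)])
blue [ 682.42580801 -105.42476332   12.        ] [ 687.6875343  -104.59147122   12.        ] (array([ 683.30988426, -105.74910976,    7.76391395]), [np.float64(0.48034909957432503), np.float64(0.48034909957426036)])
(357, 53) [854.07377025 100.00117247  44.        ]
(500, 67) [ 826.93715587 -251.22888218   44.        ]
(492, 147) [ 628.62147894 -233.21449216   44.        ]
(347, 131) [659.25074378 119.78469768  44.        ]
(236, 157) [593.79487801 396.78335916   6.        ]
(223, 170) [560.08036079 428.2753448    6.        ]
(262, 217) [444.63944378 325.92387112   6.        ]
```

View pics/crop1.png

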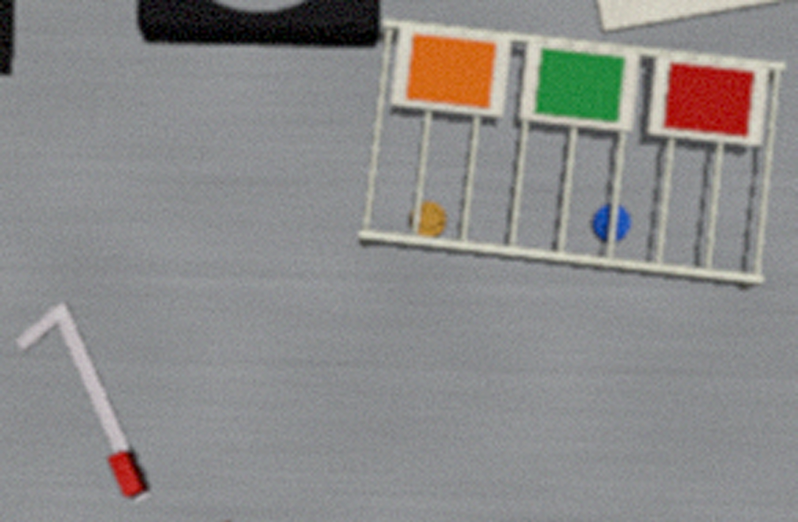

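View pics/crop2.png

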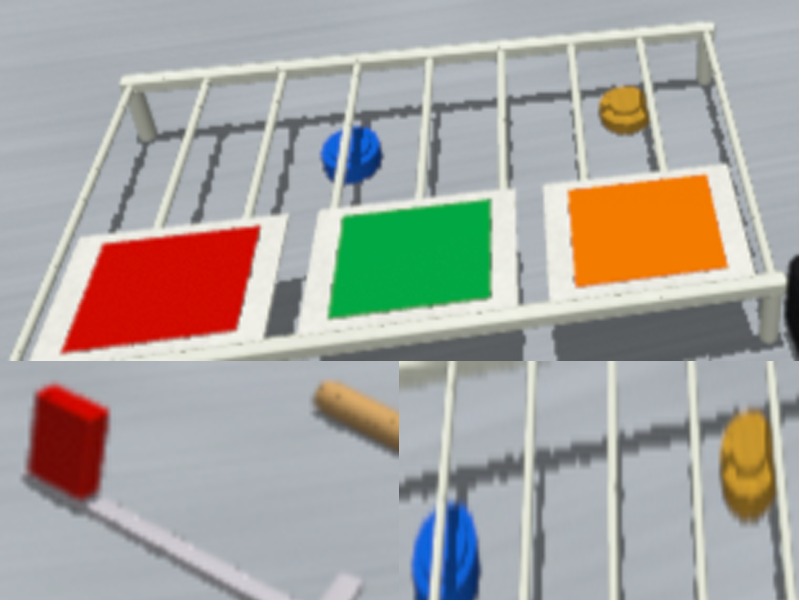

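The crop confirms it: the upright red grip sits at (128,475) on the pale hooked stick, with its hook at (20,345) pointing left. The brass cap at (428,220) and the blue cap at (611,222) are both under the rack. I'll move over the stick for wrist views.

Call:
drive_tool --pt "0 0 0 4.45 -2.56 0 8.5" --pt "0 0 0 4.45 -2.56 0 8.5" --pt "0 0 0 4.45 -2.56 0 8.5" --pt "0 0 0 4.45 -2.56 0 8.5" --pt "0 0 0 4.45 -2.56 0 8.5"

```text
time_s: 0.78
tcp_pos: [400.8, -400.7, 231.0]
tcp_rot: [-3.085, -0.593, 0.0]
contact_force: [0.4, -0.9, -0.2]
opening: 0.993
```

Call:
drive_tool --pt "0 0 0 4.45 -2.56 0 8.5" --pt "0 0 0 4.45 -2.56 0 8.5" --pt "0 0 0 4.45 -2.56 0 8.5" --pt "0 0 0 4.45 -2.56 0 8.5" --pt "0 0 0 4.45 -2.56 0 8.5"

```text
time_s: 1.4
tcp_pos: [559.9, -199.6, 231.0]
tcp_rot: [-3.085, -0.593, 0.001]
contact_force: [1.0, 0.6, -0.0]
opening: 0.993
```

Call:
drive_tool --pt "0 0 0 1.15 -5.0 0 8.5" --pt "0 0 0 1.15 -5.0 0 8.5" --pt "0 0 0 1.15 -5.0 0 8.5" --pt "0 0 0 1.15 -5.0 0 8.5" --pt "0 0 0 1.15 -5.0 0 8.5"

```text
time_s: 2.02
tcp_pos: [519.4, 54.1, 231.1]
tcp_rot: [3.085, 0.593, -0.0]
contact_force: [1.1, 0.4, 0.2]
opening: 0.997
```

Call:
drive_tool --pt "0 0 0 1.15 -5.0 0 8.5" --pt "0 0 0 1.15 -5.0 0 8.5" --pt "0 0 0 1.15 -5.0 0 8.5" --pt "0 0 0 1.15 -5.0 0 8.5" --pt "0 0 0 1.15 -5.0 0 8.5"

```text
time_s: 2.65
tcp_pos: [480.3, 307.2, 231.0]
tcp_rot: [3.085, 0.592, -0.0]
contact_force: [-0.0, 0.4, -0.7]
opening: 0.997
```

```bash
python3 -c "
from h import *
snap('wrist','w1')"
```

Call:
drive_tool --pt "0 0 0 2 4 0 8.5" --pt "0 0 0 2 4 0 8.5" --pt "0 0 0 0 0 0 8.5" --pt "0 0 0 0 0 0 8.5" --pt "0 0 0 0 0 0 8.5"

```text
time_s: 3.32
tcp_pos: [546.3, 248.0, 231.2]
tcp_rot: [-3.084, -0.597, 0.001]
contact_force: [-0.3, 0.4, -0.6]
opening: 0.995
```

```bash
python3 -c "
from h import *
snap('wrist','w2')
cv2.imwrite('pics/v.png',np.vstack([cv2.resize(cv2.imread('pics/w%d.png'%i),(480,300)) for i in (1,2)]))"
```

```text
(no output)
```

View pics/v.png

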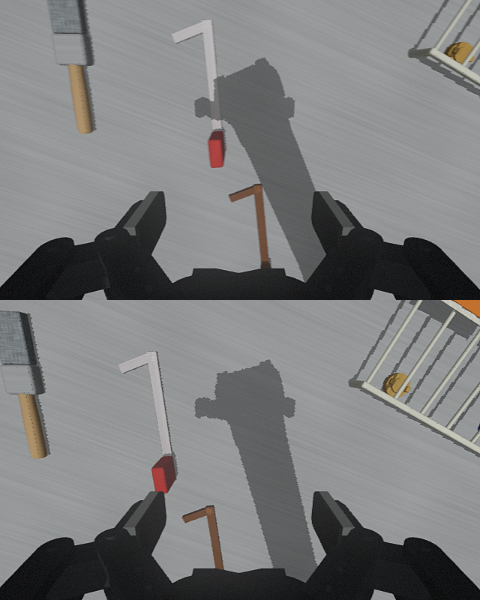

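Both wrist views show the red grip, at (217,149) above and (163,473) below, with the pale blade and a hook pointing left. The brown stick is nearer the hand. The brass cap shows at (459,52) and (397,384). I'll fit the stick model to the masks, with its height left free.

```bash
cat > fit.py <<'E'
from h import *
from scipy.optimize import minimize
S=4
def mask(fn,kind,c,r):
    p=np.load(f'pics/{fn}.npz')['px'].astype(float);R_,G,B=p[...,0],p[...,1],p[...,2]
    m={'red':(R_>2.5*G)&(R_>2.5*B)&(R_>50),'brass':(R_>1.25*G)&(G>1.5*B)&(R_>60),'blue':(B>2*R_)&(B>1.5*G)&(B>60)}[kind]
    k=np.zeros(m.shape,np.uint8);cv2.circle(k,(int(c[0]),int(c[1])),r,1,-1)
    return (m&(k>0)).astype(np.uint8)
def boxpts(x,y,th,z,x0,x1,y0,y1,z0,z1):
    c,s=np.cos(th),np.sin(th)
    return [np.array([x+c*a-s*b,y+s*a+c*b,z+h]) for a in(x0,x1) for b in(y0,y1) for h in(z0,z1)]
def iou(fn,m,pts):
    q=np.array([proj(fn,p) for p in pts]);h=cv2.convexHull(((q+.5)*S-.5).astype(np.float32)).round().astype(np.int32)
    im=np.zeros((400*S,640*S),np.uint8);cv2.fillConvexPoly(im,h,1)
    f=cv2.resize(im,(640,400),interpolation=cv2.INTER_AREA) if 0 else im.reshape(400,S,640,S).mean((1,3))
    return np.minimum(f,m).sum()/np.maximum(f,m).sum()
if __name__=='__main__':
    V=[('w1',(289,199),40),('w2',(217,231),40),('top0',(262,217),15),('scene0',(397,198),25)]
    M=[(f,mask(f,'red',c,r)) for f,c,r in V]
    print([(f,int(m.sum())) for f,m in M])
    for use in(M,M[:2],M[2:]):
        F=lambda v:-np.mean([iou(f,m,boxpts(v[0],v[1],v[2]/100,v[3],-20,20,-9,9,-26,26)) for f,m in use])
        s=minimize(F,[443,322,36,32],method='Nelder-Mead',options=dict(initial_simplex=[[443,322,36,32],[449,322,36,32],[443,328,36,32],[443,322,46,32],[443,322,36,38]],xatol=.05,fatol=1e-4))
        print('grip',s.x.round(2),-s.fun)
    # blade yaw from white blade axis pixels: hook corner outer
    v=s.x
    for k,V in(('brass',[('w1',(612,69),28),('w2',(530,112),30),('top0',(371,125),10),('scene0',(302,302),16)]),('blue',[('top0',(437,126),12),('scene0',(196,319),18)])):
        ob=[]
        for f,c,r in V:
            m=mask(f,k,c,r);ys,xs=np.nonzero(m);ob.append((f,(xs.min()+xs.max())/2,(ys.min()+ys.max())/2));print(f,len(xs),ob[-1][1:],onz(f,*ob[-1][1:],8)[:2].round(1))
        x,e=tri(ob);print(k,x.round(1),np.round(e,1))
    for f,u,w in(('w1',279,30),('w2',205,71),('w1',549,69),('w2',482,112)):print(f,u,w,onz(f,u,w,6 if u<300 else 42)[:2].round(1))
E
python3 fit.py
```

```text
[('w1', 380), ('w2', 430), ('top0', 110), ('scene0', 362)]
grip [441.83 325.16  20.35  31.98] 0.5320154810698088
grip [425.66 325.76  44.21   5.61] 0.37677386730788465
grip [443.07 325.63  24.74  31.89] 0.7130593319106255
w1 280 (np.float64(612.5), np.float64(70.0)) [684.2  63.7]
w2 118 (np.float64(528.0), np.float64(113.0)) [681.8  62.6]
top0 88 (np.float64(372.0), np.float64(124.5)) [684.4  56.8]
scene0 259 (np.float64(301.5), np.float64(302.0)) [685.7  59.6]
brass [684.1  59.5   4.8] [2.2 1.9 3.  1.3]
top0 88 (np.float64(437.0), np.float64(125.5)) [ 685.8 -106.2]
scene0 312 (np.float64(196.0), np.float64(319.5)) [ 684.7 -105.2]
blue [ 685.6 -105.5    9. ] [0.5 0.5]
w1 279 30 [593. 394.]
w2 205 71 [594.1 393.1]
w1 549 69 [650.5 144.1]
w2 482 112 [659.8 123.8]
```

```bash
sed -i "s/(R_>2.5\*G)&(R_>2.5\*B)&(R_>50)/(R_>1.9*G)\&(R_>1.9*B)\&(R_>45)/" fit.py; python3 fit.py | head -4
python3 - <<'E'
from h import *
# blade edges: threshold bright in w1 & top near stick, line axis
for fn,c in(('w1',(285,100)),('w2',(213,150))):
    p=cv2.imread(f'pics/{fn}.png').astype(int);print(fn)
    for v in (range(60,130,14) if fn=='w1' else range(95,190,18)):
        row=p[v,c[0]-45:c[0]+45].min(1);i=np.nonzero(row>165)[0]+c[0]-45
        if len(i): print(v,i.min(),i.max(),onz(fn,(i.min()+i.max())/2,v,6)[:2].round(1))
E
```

```text
[('w1', 619), ('w2', 532), ('top0', 121), ('scene0', 379)]
grip [441.05 325.    28.59  29.25] 0.6274793081351748
grip [442.03 324.79  34.7   30.63] 0.5011057839344141
grip [442.32 324.11  31.12  30.94] 0.7528327779120207
w1
60 273 284 [566.6 385. ]
74 274 285 [554.3 379.5]
88 276 286 [542.  373.4]
102 277 288 [529.3 367.1]
116 278 284 [515.2 363.7]
w2
95 200 211 [571.4 386. ]
113 203 213 [554.7 378.3]
131 206 216 [537.7 369.9]
149 209 219 [520.1 361.2]
167 211 222 [501.8 352.7]
185 214 224 [482.9 344. ]
```

The blade line gives a yaw of 25.5° and the grip at about (441.5, 324.5), height about 31. That agrees with the stated 32. Next I descend over the grip.

Call:
drive_tool --pt "0 0 0 -2.3 -3.67 0 8.5" --pt "0 0 0 -2.3 -3.67 0 8.5" --pt "0 0 0 -2.3 -3.67 0 8.5" --pt "0 0 -3.6 0 0 5.5 8.5" --pt "0 0 0 0 0 5.0 8.5"

```text
time_s: 4.0
tcp_pos: [441.8, 325.1, 126.3]
tcp_rot: [-3.063, -0.696, -0.005]
contact_force: [1.0, -0.3, -0.2]
opening: 0.995
```

```bash
python3 -c "
from h import *
snap('wrist','w3');o=robot.get_obs();print(o['tcp_pos'],o['tcp_rot'],proj('w3',[441.5,324.5,58]))"
```

```text
[437.27178834 320.78283627 118.66458324] [ 3.06005022  0.69371965 -0.01669591] [318.66671419 212.18588577]
```

View pics/w3.png

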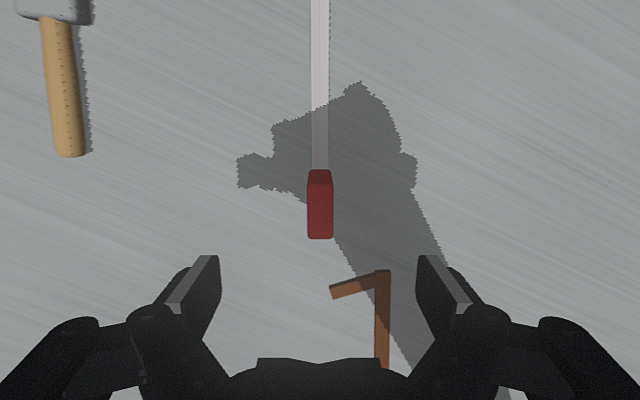

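The grip's top is at (320,212) and the projection says (318.7,212), centred between the jaws, so I descend and close.

Call:
drive_tool --pt "0 0 0 0 0 5 8.5" --pt "0 0 0 0 0 4 8.5" --pt "0 0 0 0 0 1.8 8.5" --pt "0 0 0 0 0 0 8.5" --pt "0 0 0 0 0 0 0"

```text
time_s: 4.68
tcp_pos: [444.0, 324.7, 20.2]
tcp_rot: [-3.063, -0.69, -0.005]
contact_force: [0.4, 0.4, 0.8]
opening: 0.812
```

Call:
drive_tool --pt "0 0 0 0 0 0 0" --pt "0 0 0 0 0 0 0" --pt "0 0 0 0 0 0 0" --pt "0 0 0 0 0 0 0" --pt "0 0 0 0 0 0 0"

```text
time_s: 5.3
tcp_pos: [443.3, 323.6, 19.1]
tcp_rot: [-3.065, -0.69, -0.002]
contact_force: [-0.0, -0.7, 5.9]
opening: 0.206
```

The opening reads 0.206, about 17.5 mm, so the grip is held. Now I lift and carry it to the front of the rack.

Call:
drive_tool --pt "0 0 0 0 0 -3 0" --pt "0 0 0 0 0 -3 0" --pt "0 0 0 -2.17 4.9 0 0" --pt "0 0 0 -2.17 4.9 0 0" --pt "0 0 0 -2.17 4.9 0 0"

```text
time_s: 5.92
tcp_pos: [446.0, 160.6, 77.7]
tcp_rot: [3.065, 0.69, -0.002]
contact_force: [1.5, 0.1, -0.5]
opening: 0.203
```

Call:
drive_tool --pt "0 0 0 -2.17 4.9 0 0" --pt "0 0 0 -2.17 4.9 0 0" --pt "0 0 0 -2.17 4.9 0 0" --pt "0 0 10.2 0 0 0 0" --pt "0 0 10.2 0 0 0 0"

```text
time_s: 6.55
tcp_pos: [450.0, 0.3, 77.6]
tcp_rot: [-3.139, -0.122, 0.003]
contact_force: [0.6, 1.3, -1.7]
opening: 0.202
```

Call:
drive_tool --pt "0 0 10.2 0 0 0 0" --pt "0 0 0 0 0 3 0" --pt "0 0 0 0 0 0 0" --pt "0 0 0 0 0 0 0" --pt "0 0 0 0 0 0 0"

```text
time_s: 7.18
tcp_pos: [451.7, 1.9, 49.1]
tcp_rot: [-3.138, 0.143, -0.002]
contact_force: [0.2, 0.3, -1.4]
opening: 0.203
```

Run:
```python
from h import *
snap('wrist','w4');snap('top','t4');o=robot.get_obs();print(o['tcp_pos'],o['tcp_rot'],o['opening'])
a=cv2.imread('pics/w4.png');b=cv2.imread('pics/t4.png')
cv2.imwrite('pics/v4.png',np.vstack([a,cv2.convertScaleAbs(cv2.resize(b[45:245,190:510],(640,400)),alpha=1.5)])[:,:][::1] if 0 else cv2.resize(np.vstack([a,cv2.convertScaleAbs(cv2.resize(b[45:245,190:510],(640,400)),alpha=1.5)]),(480,600)))
```

```text
[451.69973317   1.8512951   49.05890074] [-3.13827147e+00  1.43551167e-01 -2.55642732e-03] 0.20506130674055206
```

View pics/v4.png

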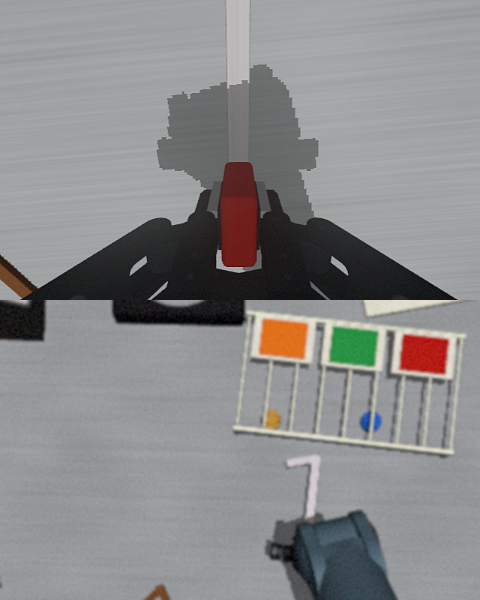

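The top crop shows the stick in front of the rack, blade corner at (318,457) and hook tip at (288,463), pointing at the brass cap's side. In the wrist view the blade lies along the tool axis. I'll check the hook's position numerically.

Run:
```python
from h import *
C=np.array([742.2,-66.2]);t=-np.radians(5.2);ex=np.array([np.cos(t),np.sin(t)]);ey=np.array([-ex[1],ex[0]])
rk=lambda p:((p[:2]-C)@ex,(p[:2]-C)@ey)
for u,v in((382,153.7),(402,149.7)):print(rk(onz('t4',u,v,36)))
print('tcp',rk(np.array([451.7,1.85])))
g=np.array([451.7,1.85])
for a,b in((171,7),(171,-7),(145,49),(157,49)):print((a,b),proj('t4',np.r_[g+a*ex+b*ey,36]))
# blade width / position in t4: bright pixels
p=np.load('pics/t4.npz')['px'].min(2).astype(int)
for v in range(146,176,3): 
    i=[k for k in range(375,412) if p[v,k]>125]; print(v,i[:1],i[-1:],len(i))
```

```text
(np.float64(-143.83078015174152), np.float64(86.08795949565231))
(np.float64(-128.36480945971525), np.float64(38.579979163557574))
tcp (np.float64(-295.4719648803984), np.float64(41.441168778361636))
(171, 7) [398.16630005 147.67345126]
(171, -7) [403.85560867 148.32764718]
(145, 49) [379.92921098 156.16965035]
(157, 49) [380.47625108 151.340126  ]
146 [] [] 0
149 [396] [402] 7
152 [382] [402] 21
155 [398] [401] 4
158 [398] [401] 4
161 [398] [401] 4
164 [397] [400] 4
167 [397] [400] 4
170 [397] [400] 4
173 [396] [400] 5
```

Predicted and measured hook agree within about 4 mm. Now lower to about 3 mm above the bench and insert.

Call:
drive_tool --pt "0 0 0 0 0 1.7 0" --pt "0 0 0 0 0 1.0 0" --pt "0 0 0 0 0 0 0" --pt "0 0 0 2 0 0 0" --pt "0 0 0 2 0 0 0"

```text
time_s: 7.9
tcp_pos: [490.8, -1.8, 21.0]
tcp_rot: [3.138, -0.143, -0.002]
contact_force: [0.6, -0.4, -1.1]
opening: 0.203
```

Call:
drive_tool --pt "0 0 0 2 0 0 0" --pt "0 0 0 2 0 0 0" --pt "0 0 0 2 0 0 0" --pt "0 0 0 1.3 0 0 0" --pt "0 0 0 0 0 0 0"

```text
time_s: 8.52
tcp_pos: [564.3, -8.5, 21.3]
tcp_rot: [-3.138, 0.144, -0.001]
contact_force: [-0.8, -0.5, -0.6]
opening: 0.207
```

Run:
```python
from h import *
snap('scene','s5');snap('top','t5');snap('wrist','w5');o=robot.get_obs();print(o['tcp_pos'],o['tcp_rot'],o['contact_force'])
a=cv2.imread('pics/s5.png')[230:400,50:390];b=cv2.convertScaleAbs(cv2.imread('pics/t5.png'),alpha=1.5)[45:185,310:510]
cv2.imwrite('pics/v5.png',np.hstack([cv2.resize(a,(400,200)) if 0 else cv2.resize(a,(440,220)) ,np.zeros((220,0,3),np.uint8),cv2.resize(b,(314,220))]) if 0 else np.vstack([cv2.resize(a[:,120:],(560,433))[:300],cv2.resize(b[:107],(560,300))]))
```

```text
[562.16732025  -8.34869874  20.88800639] [ 3.13817422e+00 -1.43091033e-01 -2.99563430e-03] [-0.14796284  0.03184517 -0.91349298]
```

View pics/v5.png

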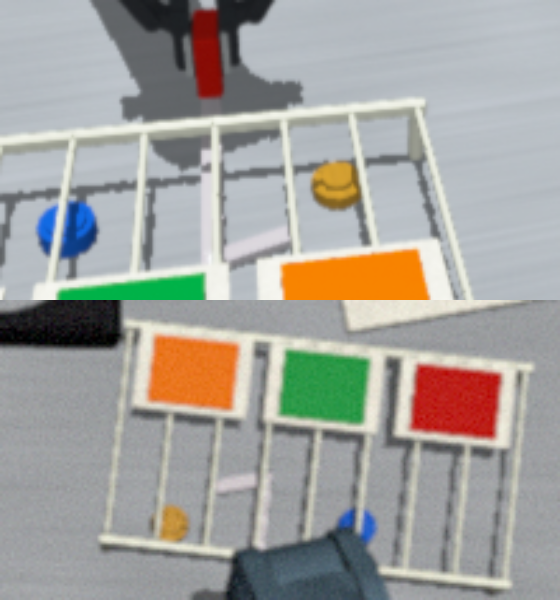

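The hook tip is at (285,238) in the scene part and (218,490) in the top part. It is behind and to the right of the brass cap at (335,186) and (172,523), clear of both caps. Now I shift left and pull out slowly.

Call:
drive_tool --pt "0 0 0 0 -1.3 0 0" --pt "0 0 0 0 -1.3 0 0" --pt "0 0 0 0 -1.3 0 0" --pt "0 0 0 0 -1.3 0 0" --pt "0 0 0 0 0 0 0"

```text
time_s: 9.3
tcp_pos: [568.4, 45.9, 21.4]
tcp_rot: [-3.137, 0.138, -0.001]
contact_force: [0.3, -0.4, -1.7]
opening: 0.203
```

Call:
drive_tool --pt "0 0 0 -0.8 0 0 0" --pt "0 0 0 -0.8 0 0 0" --pt "0 0 0 -0.8 0 0 0" --pt "0 0 0 -0.8 0 0 0" --pt "0 0 0 0 0 0 0"

```text
time_s: 9.93
tcp_pos: [535.3, 46.1, 21.2]
tcp_rot: [3.138, -0.143, -0.001]
contact_force: [0.6, -0.4, -0.6]
opening: 0.202
```

Run:
```python
from h import *
snap('scene','s6');snap('top','t6');o=robot.get_obs();print(o['tcp_pos'],o['tcp_rot'],o['contact_force'])
a=cv2.imread('pics/s6.png')[230:400,50:390];b=cv2.convertScaleAbs(cv2.imread('pics/t6.png'),alpha=1.5)[45:185,310:510]
cv2.imwrite('pics/v6.png',np.vstack([cv2.resize(a[:,120:],(560,433))[:300],cv2.resize(b[:107],(560,300))]))
```

```text
[536.42389671  46.17315273  21.3963751 ] [ 3.13830526e+00 -1.43498925e-01  4.89701184e-04] [ 0.2470024  -0.73880217 -2.39726751]
```

View pics/v6.png

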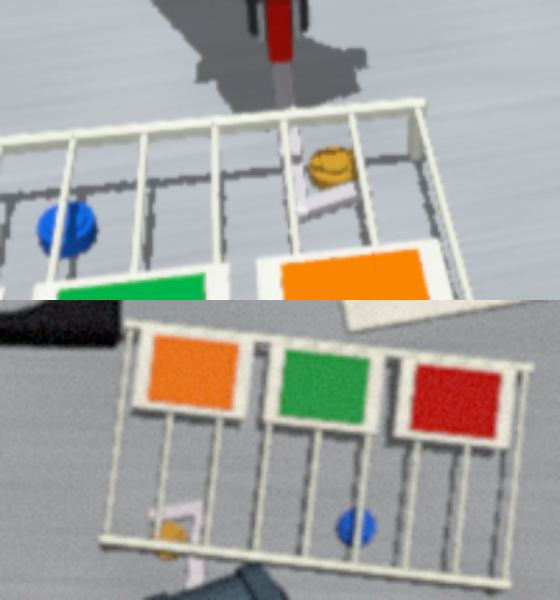

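The cap is nestled in the hook at (330,165) and is moving with it, and the blue cap has not moved. I continue pulling and decelerate at the end.

Call:
drive_tool --pt "0 0 0 -1.0 0 0 0" --pt "0 0 0 -1.4 0 0 0" --pt "0 0 0 -1.4 0 0 0" --pt "0 0 0 -1.4 0 0 0" --pt "0 0 0 -1.4 0 0 0"

```text
time_s: 10.65
tcp_pos: [469.8, 52.4, 21.5]
tcp_rot: [-3.138, 0.143, -0.001]
contact_force: [2.3, 0.1, -0.6]
opening: 0.205
```

Call:
drive_tool --pt "0 0 0 -1.4 0 0 0" --pt "0 0 0 -1.2 0 0 0" --pt "0 0 0 -0.9 0 0 0" --pt "0 0 0 -0.6 0 0 0" --pt "0 0 0 -0.3 0 0 0"

```text
time_s: 11.28
tcp_pos: [426.4, 56.3, 21.2]
tcp_rot: [3.138, -0.143, -0.001]
contact_force: [1.4, 0.7, -0.2]
opening: 0.206
```

```bash
cat > chk.py <<'E'
import sys
from h import *; from fit import mask
n=sys.argv[1]
snap('scene','s'+n);snap('top','t'+n);o=robot.get_obs();print(o['time_s'],o['tcp_pos'],o['contact_force'],o['opening'])
C=np.array([742.2,-66.2]);t=-np.radians(5.2);ex=np.array([np.cos(t),np.sin(t)]);ey=np.array([-ex[1],ex[0]])
for k in('brass','blue'):
    for f in('s'+n,'t'+n):
        p=[proj(f,np.r_[c,8]) for c in([[575,65]] if k=='brass' else [[685.6,-105.5]])][0]
        m=mask(f,k,p,int(35 if f[0]=='s' else 25));ys,xs=np.nonzero(m)
        if len(xs): w=onz(f,(xs.min()+xs.max())/2,(ys.min()+ys.max())/2,8)[:2];print(k,f,len(xs),w.round(1),'rack',((w-C)@ex).round(1),((w-C)@ey).round(1))
a=cv2.imread(f'pics/s{n}.png')[150:350,150:470];b=cv2.convertScaleAbs(cv2.imread(f'pics/t{n}.png'),alpha=1.5)[85:235,290:510]
cv2.imwrite(f'pics/v{n}.png',np.vstack([cv2.resize(a,(480,300)),cv2.resize(b,(480,300))]))
E
python3 chk.py 7
```

```text
11.375 [426.19555039  56.2073569   21.10618073] [0.31035332 0.40662091 0.2107981 ] 0.20562658955462168
brass s7 158 [562.8  69.1] rack -190.9 118.4
brass t7 122 [561.5  69.1] rack -192.3 118.4
blue s7 312 [ 684.7 -105.2] rack -53.7 -44.1
blue t7 87 [ 685.8 -106.2] rack -52.5 -44.9
```

The brass cap is out at rack x ≈ −191, y ≈ 118, and the blue cap is unmoved. Next I lower, release and retreat.

Call:
drive_tool --pt "0 0 0 0 0 0.2 0" --pt "0 0 0 0 0 0 0" --pt "0 0 0 0 0 0 4" --pt "0 0 0 0 0 0 4" --pt "0 0 0 0 0 0 5"

```text
time_s: 12.0
tcp_pos: [427.0, 56.3, 19.4]
tcp_rot: [-3.138, 0.144, -0.0]
contact_force: [0.5, -0.4, 0.4]
opening: 0.584
```

Call:
drive_tool --pt "0 0 0 0 0 0 5" --pt "0 0 0 0 0 -2 6" --pt "0 0 0 0 0 -4 6" --pt "0 0 0 0 0 -5 6" --pt "0 0 0 0 0 -5 6"

```text
time_s: 12.62
tcp_pos: [426.4, 56.2, 180.6]
tcp_rot: [3.138, -0.143, -0.001]
contact_force: [1.0, -0.4, -0.5]
opening: 0.706
```

Call:
drive_tool --pt "0 0 0 0 5 0 6" --pt "0 0 0 0 5 0 6" --pt "0 0 0 0 5 0 6" --pt "0 0 0 0 5 0 6" --pt "0 0 0 0 0 0 6"

```text
time_s: 13.25
tcp_pos: [407.5, -147.2, 179.3]
tcp_rot: [3.137, -0.157, -0.0]
contact_force: [0.2, 0.8, 0.5]
opening: 0.706
```

```bash
python3 chk.py 8
```

```text
13.35 [ 408.28228694 -142.94348086  179.12210641] [ 0.01873978  1.1336897  -0.7416214 ] 0.7015459486325637
brass s8 170 [564.3  68.8] rack -189.4 118.3
brass t8 123 [561.5  69.1] rack -192.3 118.4
blue s8 312 [ 684.7 -105.2] rack -53.7 -44.1
blue t8 88 [ 685.8 -106.2] rack -52.5 -44.9
```

View pics/v8.png

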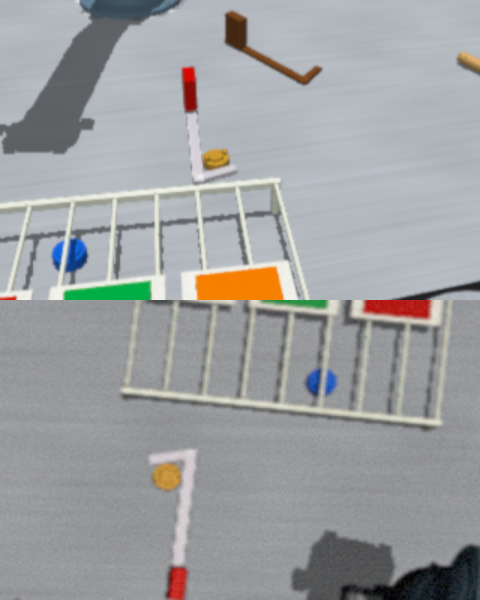

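The stick lies flat with its grip at (190,90), the brass cap sits clear of the rack at (166,476) in the top part, and the hand is away. I'm handing in.

```bash
python3 -c "
from station import robot
print(robot.finish_job())"
```

```text
the job is handed in; nothing more can be done
None
```

The air cap is out on the open bench in front of the rack, and the job was handed in at about 13.4 s. I took the stick by its red grip, passed its hook behind the brass cap under the rack, dragged the cap out, then set the stick down and backed the hand away.

- **Air cap:** it lies at rack x ≈ −190 mm, y ≈ 118 mm. The scene and top cameras agree within 3 mm, so its centre is about 90 mm clear of the front edge.
- **Blue cap:** its measured position did not change.
- **Stick:** it looks flat and released in the last picture. I did not measure its tilt or final grip height.
- **Gripper and air cap:** the fingers held the grip about 130 mm from the cap throughout.

Two measurements along the way did not match:

- **Rack corner:** one wrist-view reading was off by about 20 mm, so I did not use it.
- **Stick-grip fit:** the image overlap was only 0.5–0.75, so I cross-checked it with the blade line, which agreed.

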